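# Centre-punch a pump bracket blank in its marking jig

## Robot

A 7-joint arm with a two-finger parallel gripper is mounted at the origin on the work surface. World frame = base frame: x ahead of the robot, y to its left, z up, the work surface at z = 0. Lengths are in m, angles in rad, forces in N, time in s.
With the tool pointing down it reaches from about 0.4 to 0.85 m from the base axis. Payload 10.4 kg.
Tool frame: the origin (TCP) lies midway between the tips of the shut fingers; the grasp point (between the pads) lies 19 mm behind it; y points along the fingers, x is the direction in which the jaws open and shut, and the axes are right-handed (so a half turn about y gives the same grasp; the last joint's range is limited). The gripper opens to 87 mm and grips with 3 to 60 N. Pads are 19 mm wide; open, the fingers measure 117 mm over their backs; the gripper's body (75 mm by 190 mm) begins 51 mm behind the grasp point.
Start: joints at [1.29, 0.332, -0.065, 1.46, 0.022, 1.35, -0.088], TCP at [0.159, -0.604, 0.223] pointing down, gripper open.
Joint ranges: [-2.6, 2.6], [-0.5, 2.12], [-1.47, 1.34], [0.16, 2.42], [-1.27, 4.41], [0.06, 2.06], [-2.6, 2.6]. Speed limits (rad/s): [2.22, 2.22, 2.79, 2.79, 3.14, 3.14, 3.14].

## Interface

Orientations are given as a unit quaternion [x, y, z, w].
In Python, from bench import r gives the robot as it stands. The module is installed in compiled form; this text tells all that it offers.
- The arm moves only by the tool arm_command, never from a script. Its argument "deltas" is one flat list of numbers, 6 for each row, row after row: the shift along the tool's x, y, z in m, then the turn, a rotation vector about the tool's x, y, z in degrees. In form: [tx, ty, tz, ax, ay, az, tx, ty, tz, ax, ay, az, ...]. A call has 1 to 8 rows; each row is the pose to reach, as a shift and turn from the pose commanded when the call began, along the tool's axes at that moment; what a row does not reach only later rows make up. A row lasts 1/8 s, in which the tool goes at most 62.5 mm and 10.7 degrees, less where a joint would pass 70% of its speed; a pose out of reach is approached as far as the arm can. A call with a gripper value outside its range is refused whole. "hand" is the opening, from 0 (shut) to 1 (fully open), set as the call begins (left out, the last holds). The fingers move at their own pace and stop on an object; "grip_force" is the grip in N (left out, the last holds). Time passes only in rows, so rows that repeat a pose let the fingers close. It gives the time, the measured TCP pose, the force and the opening at its end, in the units of the state.
- r.read_state(): the state, without advancing time (a new reading comes with each control period).
- r.camera(name): name is "scene" or "side" or "wrist"; returns a dict with "image" (480x640x3 uint8, red, green, blue), "intrinsics" (3x3 intrinsics, pixels), "world_from_camera" (4x4, takes a point from camera to world coordinates); the wrist camera has in their place "hand_eye" (4x4, takes a point from camera to tool coordinates, whose origin is the TCP and whose axes are the tool frame's). Camera axes: x right, y down, z forward; pixel columns grow to the right and rows downward; lengths in m; the calibration is good to about 2 mm. A picture is of the moment at which its call begins: read the wrist's pose just before it. There is no depth.
- r.close_job(): hands the job in, once; it reports no verdict.
Trained networks look in a picture, given as the dict that the camera call returned (one of the last four; its "shot" number tells which), for a name from the list of things; names that differ only in an ending like _2 or _b are one class to them, and where a whole thing is asked for, a point or a joint stands for the part that bears it (a point fixed in the world has none). Each returns a list of dicts, best first, with "conf" (0 to 1); they miss things now and then, are a little off and sometimes report something else, mostly with a low value. They report only what shows in the picture. A call takes as long as a camera call. They do not tell look-alikes from the thing itself.
- r.boxes_of(picture, query): "centre" ([row, column] in pixels, amid what is visible of it).
- r.regions_of(picture, query): "region" (480x640 bool, what is visible of it) and "centre" ([row, column] in pixels, amid what is visible of it).
The state is a dict: "time": time; "joint_positions": joint angles; "joint_vel": joint speeds; "joint_torque": joint torques, N m; "ee_pos": TCP position; "eef_rot": TCP orientation; "ft_force": force on the tool from outside, world axes, zero at the start; "torque": the same for the moment, N m; "width": finger opening in m.
Only numpy, scipy, OpenCV 4.12 (cv2) and the standard library are available. Lean on these libraries where they do the work, as an engineer would, in place of code of your own. Each camera call takes 0.05 s, during which the arm holds its last target.

## Task

Gently slide the bracket blank fully home against the end stop of the blue marking jig. Then take the centre punch from the tool block, put its point down through the brass guide bush and press gently straight down until its spring snaps, easing off before the punch bottoms out, and only there. Finally put the punch back in its socket and let go, leaving the blank against the stop and the other things where they are.

Things in the scene. Friction and masses are not known exactly. Their poses are not given: they have to be found in the camera images.
- jig: Blue marking jig, fixed to the bench. Origin on the bench on the sliding axis; its +x is the way the blank slides home, z up. Bed top at z = 12 mm, from x = -100 to +75 mm, 74 mm wide. Steel rails 8 mm high, 35 mm apart, from x = -25 to 60; end stop face at x = 60. Dark steel bridge (x = 7 to 43, 67 mm wide, z = 23 to 33) carries the brass guide bush.
- jig_bush (a point): Centre of the mouth of the brass guide bush at z = 34 mm, jig x = +25 mm, y = 0. The bore is upright, 8.4 mm in diameter, runs from z = 23 to 28 mm, and opens above that as a funnel to about 17 mm at the mouth. The top of the blank below it is at z = 20 mm.
- jig_stop (a point): Point on the face of the end stop that the blank must touch, jig x = +60 mm, y = 0, z = 16 mm.
- blank_spot (a point): Drill spot: scribed white cross on a blue patch on top of the bracket blank, a loose flat steel bar 110 x 32 x 8 mm, about 0.22 kg, lying on the jig bed between the rails with 20 to 50 mm still to slide. On its centre line, 35 mm behind its leading end; x axis along the bar towards the stop. With the bar home it lies under the bush.
- blank_nose (a point): Middle of the leading end face of the blank (half-way up), which butts against the stop.
- blank_tail (a point): Middle of the tail end face of the blank (half-way up, 4 mm above the bed), 110 mm behind the leading end; push here. Tail and what is behind it are clear of the rails.
- block: Fixed wooden tool block, 150 x 54 x 68 mm high, origin under its centre. Three upright sockets along its x axis at x = -50, 0 and +50 mm, each holding one tool: bore 18 mm from the top down 28 mm to a ledge at z = 40 mm, below the ledge a 9 mm hole for the tool's pin.
- punch_centre (a point): Middle of the loose automatic centre punch (silver, knurled, brass cap, 0.16 kg), upright in one of the sockets, point down. Body 14 mm in diameter, 115 mm long with its 15 mm cap; this point is on the axis 58 mm above the face of its nose; z axis towards the cap. The last 8 mm taper to 12 mm; the nose rests on the socket's ledge.
- punch_nose (a point): Centre of the lower face of the punch's nose (12 mm wide). Below it sticks out the 6 mm thick steel pin with a conical point, by 27 to 38 mm depending on how often it was reground (hidden in the block, not known beforehand).
- punch_sleeve (a point): Point of the spring-loaded pin, level with the nose face while the pin is out; it rises into the body as the pin is pushed in. The push grows from 4 N to 15 N at about 5.7 mm; there the spring snaps, the force falling to 3 to 4 N by 8 mm; then it rises again and at 9.2 mm the pin bottoms out hard. Relieved, it springs out, ready for another stroke.
- driver_mid (a point): Small driver with a red handle, standing in another socket; top 60 mm above the block, handle 24 mm in diameter; leave alone.
- scriber_mid (a point): Scriber with a green handle, standing in the third socket; top 52 mm above the block, handle 16 mm in diameter; leave alone.
- pump_mid (a point): Middle of a loose black syrup pump with red and green fittings, about 90 x 106 x 68 mm high; leave alone.
- bottle_mid (a point): Middle of a loose dark drinks bottle with red cap, 66 mm in diameter, 150 mm high; leave alone.
There are look-alikes about, which are no part of the job. What is shaped like the part that bears blank_spot but orange, pink or turquoise is not meant.

How it is judged:
By the outcome, as a careful person would: the job done as asked, in the order asked, and still so for the second after the job is handed in, with the robot touching nothing.
It also fails if it takes over 72 s, if anything falls off the work surface, if the arm or the gripper's body presses on something with over 40 N, if the wrist force passes 120 N, or if a joint passes its speed limit or range.

## Working session

There is one attempt and no reset: what is moved stays moved. The work goes in short steps, Python scripts to look and compute and a tool call to move; the robot and the scene stay as the last step left them, time stands still between calls to the robot, and variables do not carry over. Pictures are saved under pics/ and viewed, and the job is handed in when it is done.

Besides the shell and the picture viewer there is one more tool, called by a JSON object that holds its "name" and its "arguments". arm_command: Moves the arm, as the interface text tells. Its arguments: {"type":"object","properties":{"deltas":{"type":"array","items":{"type":"number"}},"hand":{"type":"number"},"grip_force":{"type":"number"}},"required":["deltas"]}

```bash
mkdir -p pics; ls; cat > h.py <<'E'
import numpy as np, cv2
from bench import r
from scipy.spatial.transform import Rotation as R
def save(p,n): cv2.imwrite('pics/'+n,cv2.cvtColor(p['image'],cv2.COLOR_RGB2BGR))
def st():
    s=r.read_state(); print('t',round(s['time'],3),'p',np.round(s['ee_pos'],4),'q',np.round(s['eef_rot'],4),'f',np.round(s['ft_force'],2),'w',round(float(s['width']),4)); return s
def T(s):
    M=np.eye(4);M[:3,:3]=R.from_quat(s['eef_rot']).as_matrix();M[:3,3]=s['ee_pos'];return M
def proj(p,X,M=None):
    W=p['world_from_camera'] if M is None else M
    c=np.linalg.inv(W)@np.append(X,1); k=np.array(p['intrinsics'])@c[:3]; return k[:2]/k[2]
def onz(p,uv,z,M=None):
    W=np.array(p['world_from_camera']) if M is None else M
    d=W[:3,:3]@np.linalg.inv(p['intrinsics'])@np.array([uv[0],uv[1],1.]); o=W[:3,3]
    return o+d*(z-o[2])/d[2]
def tri(obs):
    A=np.zeros((3,3));b=np.zeros(3)
    for p,uv,M in obs:
        W=np.array(p['world_from_camera']) if M is None else M
        d=W[:3,:3]@np.linalg.inv(p['intrinsics'])@np.array([uv[0],uv[1],1.]);d/=np.linalg.norm(d)
        P=np.eye(3)-np.outer(d,d);A+=P;b+=P@W[:3,3]
    return np.linalg.solve(A,b)
E
python3 - <<'E'
from h import *
s=st(); print(np.round(T(s),3))
for n in ['scene','side','wrist']:
    p=r.camera(n); save(p,n+'0.png'); print(n,p['shot'],np.round(p['intrinsics'],1).tolist()); 
    print(np.round(p.get('world_from_camera',p.get('hand_eye')),3))
    for q in ['jig','blank_spot','block','punch_centre','driver_mid','scriber_mid','jig_bush','blank_tail','punch_nose','jig_stop','blank_nose','pump_mid','bottle_mid']:
        print(q,[(np.round(d['centre']).tolist(),round(d['conf'],2)) for d in r.boxes_of(p,q)[:4]])
st()
E
```

```text
pics
t 0.0 p [ 0.1593 -0.604   0.2218] q [-0.5598  0.432  -0.4312  0.5604] f [-0.76 -0.28  0.38] w 0.0871
[[ 0.255 -0.     0.967  0.159]
 [-0.967  0.001  0.255 -0.604]
 [-0.001 -1.    -0.     0.222]
 [ 0.     0.     0.     1.   ]]
scene 1 [[448.6, 0.0, 318.8], [0.0, 448.6, 236.3], [0.0, 0.0, 1.0]]
[[-6.45e-01  3.98e-01 -6.53e-01  1.22e+00]
 [ 7.64e-01  3.37e-01 -5.50e-01  4.96e-01]
 [ 1.00e-03 -8.53e-01 -5.21e-01  6.13e-01]
 [ 0.00e+00  0.00e+00  0.00e+00  1.00e+00]]
jig [([258.0, 310.0], 0.65), ([249.0, 296.0], 0.62)]
blank_spot [([284.0, 230.0], 0.94), ([275.0, 399.0], 0.77), ([231.0, 332.0], 0.67), ([249.0, 295.0], 0.65)]
block [([306.0, 452.0], 0.88), ([258.0, 313.0], 0.33)]
punch_centre [([260.0, 307.0], 0.68), ([282.0, 458.0], 0.57), ([251.0, 293.0], 0.34)]
driver_mid [([253.0, 464.0], 0.56)]
scriber_mid [([248.0, 290.0], 0.72)]
jig_bush [([256.0, 310.0], 0.6)]
blank_tail [([283.0, 234.0], 0.98), ([234.0, 334.0], 0.63), ([275.0, 401.0], 0.6), ([252.0, 291.0], 0.53)]
punch_nose [([282.0, 457.0], 0.66), ([218.0, 237.0], 0.22)]
jig_stop [([264.0, 305.0], 0.88)]
blank_nose [([231.0
[... 800 characters left out ...]
, 346.0], 0.8), ([271.0, 230.0], 0.49)]
blank_nose [([298.0, 427.0], 0.93), ([353.0, 324.0], 0.7), ([233.0, 300.0], 0.69), ([257.0, 368.0], 0.65)]
pump_mid [([216.0, 415.0], 0.6), ([329.0, 199.0], 0.51)]
bottle_mid [([269.0, 232.0], 0.58)]
wrist 3 [[352.1, 0.0, 321.8], [0.0, 352.1, 236.4], [0.0, 0.0, 1.0]]
[[ 1.    -0.    -0.    -0.001]
 [ 0.    -0.298  0.954 -0.163]
 [-0.    -0.954 -0.298  0.082]
 [ 0.     0.     0.     1.   ]]
jig []
blank_spot []
block []
punch_centre []
driver_mid []
scriber_mid []
jig_bush []
blank_tail []
punch_nose []
jig_stop []
blank_nose []
pump_mid []
bottle_mid []
t 2.1 p [ 0.1594 -0.6044  0.2226] q [ 0.5601 -0.4315  0.4316 -0.5601] f [-0.93  0.6   0.55] w 0.0873
```

View pics/scene0.png

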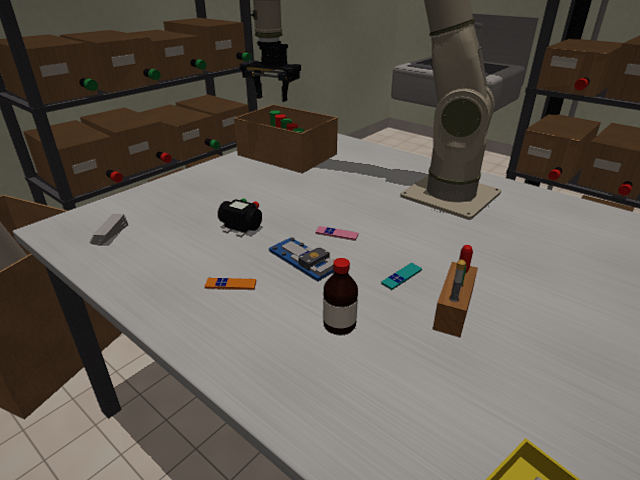

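View pics/side0.png

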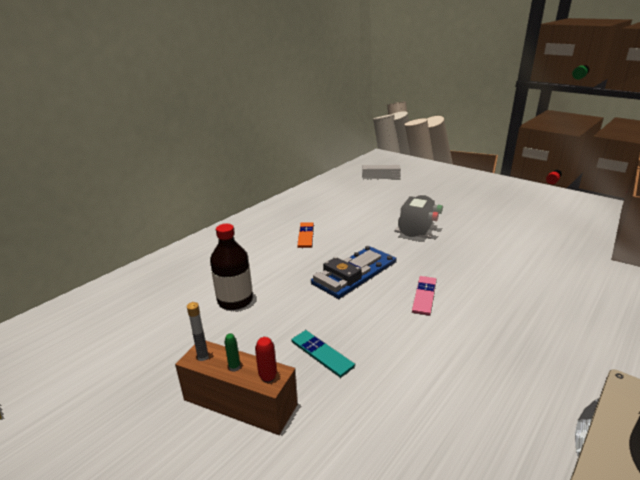

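```bash
python3 - <<'E'
import cv2
a=cv2.imread('pics/scene0.png');b=cv2.imread('pics/side0.png')
cv2.imwrite('pics/c1.png',cv2.resize(a[225:290,260:350],None,fx=8,fy=8,interpolation=cv2.INTER_CUBIC))
cv2.imwrite('pics/c2.png',cv2.resize(b[240:300,305:405],None,fx=8,fy=8,interpolation=cv2.INTER_CUBIC))
cv2.imwrite('pics/c3.png',cv2.resize(a[240:340,425:485],None,fx=6,fy=6,interpolation=cv2.INTER_CUBIC))
cv2.imwrite('pics/c4.png',cv2.resize(b[295:430,170:305],None,fx=4.4,fy=4.4,interpolation=cv2.INTER_CUBIC))
E
```

```text
(no output)
```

View pics/c1.png

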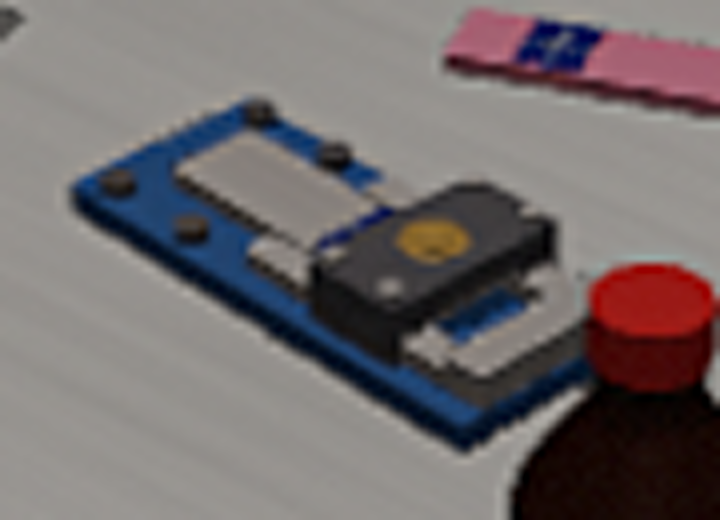

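View pics/c2.png

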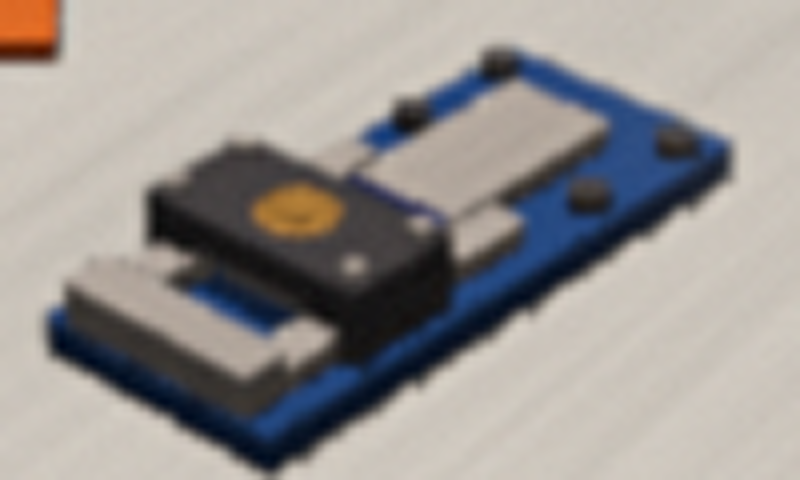

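View pics/c3.png

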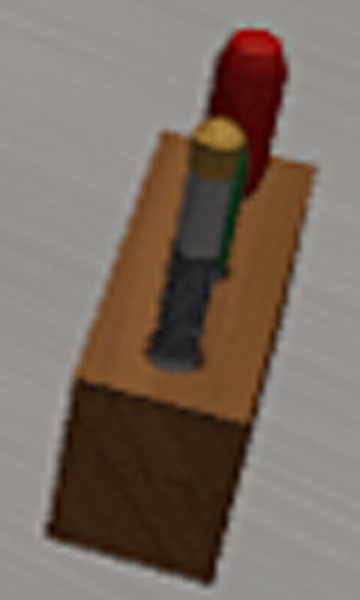

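View pics/c4.png

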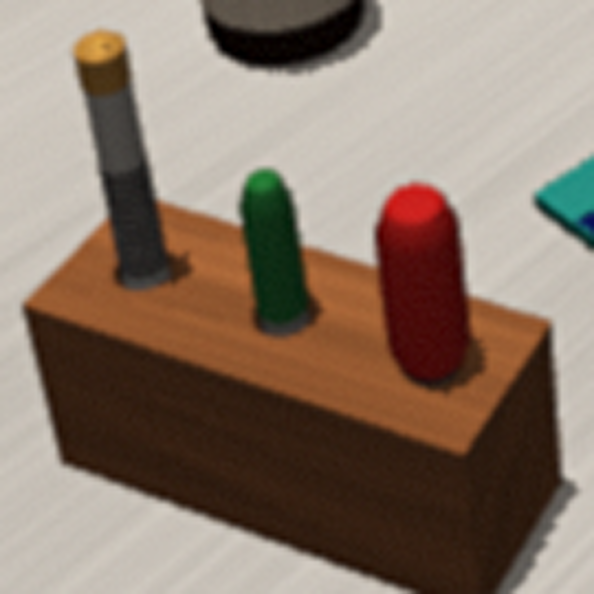

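```bash
cat > g.py <<'E'
from h import *
from scipy.optimize import least_squares
a=r.camera('scene');b=r.camera('side')
def S(x,y):return np.array([x/8+260-.44,y/8+225-.44])
def D(x,y):return np.array([x/8+305-.44,y/8+240-.44])
def S2(x,y):return np.array([x/6+425-.42,y/6+240-.42])
def D2(x,y):return np.array([x/4.4+170-.39,y/4.4+295-.39])
jig=[(a,S(433,240),(.025,0,.034)),(b,D(297,211),(.025,0,.034)),
(a,S(467,430),(.075,None,.012)),(a,S(75,190),(-.1,None,.012)),(a,S(250,98),(-.1,None,.012)),
(b,D(50,318),(.075,None,.012)),(b,D(272,445),(.075,None,.012)),(b,D(730,150),(-.1,None,.012)),(b,D(515,50),(-.1,None,.012))]
# rough centre & direction
bm=[onz(a,jig[0][1],.034),onz(b,jig[1][1],.034)];print('bush',np.round(bm,4))
for p,uv,L in jig[2:]: print(np.round(onz(p,uv,.012),4))
print('triang bush',np.round(tri([(a,jig[0][1],None),(b,jig[1][1],None)]),4))
blk=[(a,S2(163,132)),(a,S2(317,167)),(a,S2(250,423)),(a,S2(80,380)),(b,D2(152,202)),(b,D2(550,322)),(b,D2(467,455)),(b,D2(27,303))]
for p,uv in blk: print('blk',np.round(onz(p,uv,.068),4))
print('cap',np.round(onz(a,S2(222,124),.155),4),np.round(onz(b,D2(101,42),.155),4),np.round(tri([(a,S2(222,124),None),(b,D2(101,42),None)]),4))
print('blank tail corners top z.02')
for uv in [(a,S(175,172)),(a,S(245,133)),(b,D(518,80)),(b,D(612,128))]: print(np.round(onz(uv[0],uv[1],.020),4))
E
python3 g.py
```

```text
bush [[ 0.5651 -0.0712  0.034 ]
 [ 0.5621 -0.069   0.034 ]]
[ 0.6062 -0.0234  0.012 ]
[ 0.5903 -0.1948  0.012 ]
[ 0.516  -0.1909  0.012 ]
[ 0.6013 -0.0241  0.012 ]
[ 0.529  -0.0154  0.012 ]
[ 0.5128 -0.1849  0.012 ]
[ 0.5843 -0.1948  0.012 ]
triang bush [ 0.5639 -0.0719  0.0325]
blk [0.4337 0.2046 0.068 ]
blk [0.4189 0.2553 0.068 ]
blk [0.5617 0.2956 0.068 ]
blk [0.5768 0.2463 0.068 ]
blk [0.5671 0.2432 0.068 ]
blk [0.4322 0.2049 0.068 ]
blk [0.417  0.2553 0.068 ]
blk [0.5611 0.2943 0.068 ]
cap [0.544  0.2628 0.155 ] [0.5424 0.264  0.155 ] [0.5434 0.2629 0.1544]
blank tail corners top z.02
[ 0.5719 -0.1695  0.02  ]
[ 0.5416 -0.1686  0.02  ]
[ 0.5675 -0.1707  0.02  ]
[ 0.5354 -0.1649  0.02  ]
```

```bash
cat >> h.py <<'E'
def Rt(yz): # tool y down, tool z at world yaw yz (deg)
    a=np.radians(yz); z=np.array([np.cos(a),np.sin(a),0]); y=np.array([0,0,-1.]); return np.stack([np.cross(y,z),y,z],1)
def go(s,pos,yz):
    M=T(s); d=M[:3,:3].T@(np.array(pos)-M[:3,3]); rv=R.from_matrix(M[:3,:3].T@Rt(yz)).as_rotvec(degrees=True)
    print('to',np.round(pos,4),'delta',np.round(d,4).tolist(),np.round(rv,2).tolist())
E
python3 - <<'E'
from h import *
a=r.camera('scene');b=r.camera('side')
print('bottle',onz(a,(340,324),0.0),onz(b,(234,298),0),onz(b,(226,231),.15),onz(a,(341,266),.15),'pump',onz(a,(240,225),.01))
s=st(); go(s,(.56,-.12,.25),-5.2)
E
```

```text
bottle [0.68083293 0.09708516 0.        ] [6.86395783e-01 9.38910159e-02 5.55111512e-17] [0.66642142 0.10484973 0.15      ] [0.69273571 0.10372902 0.15      ] pump [ 0.55751307 -0.33903482  0.01      ]
t 2.3 p [ 0.1594 -0.6044  0.2226] q [ 0.5601 -0.4316  0.4316 -0.5601] f [-0.47  0.16  0.3 ] w 0.0874
to [ 0.56 -0.12  0.25] delta [-0.3662, -0.0274, 0.5109] [-0.0, 19.97, 0.01]
```

{"name": "arm_command", "arguments": {"deltas": [-0.04,0,0.055,0,5,0,-0.09,-0.01,0.12,0,10,0,-0.13,-0.02,0.18,0,15,0,-0.17,-0.027,0.24,0,20,0,-0.21,-0.027,0.3,0,20,0,-0.25,-0.027,0.36,0,20,0,-0.29,-0.027,0.41,0,20,0,-0.33,-0.027,0.46,0,20,0], "hand": 0}}

```text
time: 3.3
ee_pos: [0.4796, -0.2199, 0.2496]
eef_rot: [0.477, -0.522, 0.523, -0.477]
ft_force: [1.8, -0.7, -0.2]
width: 0.0149
```

```bash
python3 - <<'E'
from h import *
s=st(); go(s,(.56,-.12,.25),-5.2)
E
```

```text
t 3.3 p [ 0.4796 -0.2199  0.2496] q [ 0.4765 -0.522   0.5227 -0.4766] f [ 1.81 -0.66 -0.17] w 0.0149
to [ 0.56 -0.12  0.25] delta [-0.1068, -0.0004, 0.071] [-0.05, -0.05, 0.03]
```

{"name": "arm_command", "arguments": {"deltas": [-0.035,0,0.025,0,0,0,-0.052,0,0.035,0,0,0,-0.052,0,0.035,0,0,0,-0.052,0,0.035,0,0,0]}}

```text
time: 3.8
ee_pos: [0.5175, -0.1741, 0.2492]
eef_rot: [0.477, -0.523, 0.523, -0.476]
ft_force: [-0.1, 0.1, -0.1]
width: -0.0002
```

```bash
python3 - <<'E'
from h import *
s=st(); p=r.camera('wrist'); save(p,'w1.png'); np.savez('w1.npz',K=p['intrinsics'],H=p['hand_eye'],T=T(s))
for q in ['jig_bush','blank_spot','blank_tail','blank_nose','jig']:
    print(q,[(np.round(d['centre'],1).tolist(),round(d['conf'],2)) for d in r.boxes_of(p,q)[:4]])
E
```

```text
t 3.8 p [ 0.5175 -0.1741  0.2492] q [ 0.4765 -0.5225  0.5227 -0.4761] f [-0.09  0.08 -0.06] w -0.0002
jig_bush [([165.9, 239.7], 0.73), ([280.6, 12.0], 0.4)]
blank_spot [([170.8, 277.5], 0.95), ([257.3, 100.3], 0.78), ([9.9, 269.6], 0.76), ([280.9, 289.7], 0.68)]
blank_tail [([279.6, 291.8], 0.84), ([13.2, 266.2], 0.72), ([260.2, 95.6], 0.66), ([169.3, 276.4], 0.65)]
blank_nose [([12.0, 270.3], 0.87), ([284.1, 291.9], 0.76), ([258.0, 98.7], 0.76), ([172.1, 277.7], 0.55)]
jig [([165.5, 241.4], 0.8)]
```

View pics/w1.png

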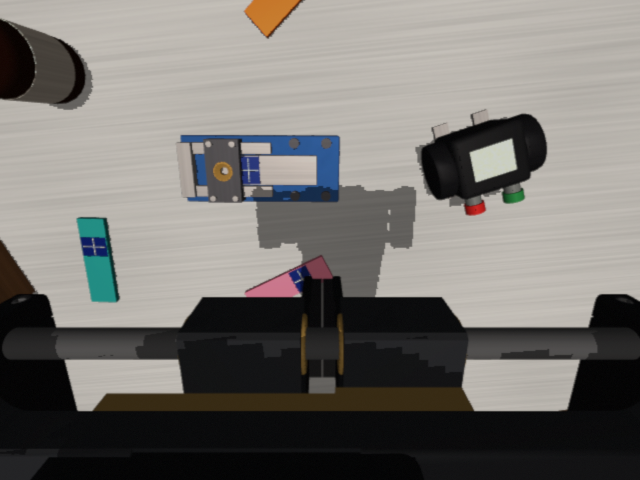

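```bash
python3 - <<'E'
from h import *
z=np.load('w1.npz');p={'intrinsics':z['K']};M=z['T']@z['H']
a=cv2.imread('pics/w1.png'); cv2.imwrite('pics/w1c.png',cv2.resize(a[120:220,170:350],None,fx=4.4,fy=4.4,interpolation=cv2.INTER_CUBIC))
for n,uv,h in [('bush',(223,171.3),.034),('tail',(316.5,171),.02),('c',(180,135.5),.012),('c',(339.5,135.5),.012),('c',(339.5,201.5),.012),('c',(188.5,202),.012)]: print(n,np.round(onz(p,uv,h,M),4))
E
```

```text
bush [ 0.5636 -0.0724  0.034 ]
tail [ 0.553 -0.171  0.02 ]
c [ 0.6041 -0.0262  0.012 ]
c [ 0.5879 -0.1995  0.012 ]
c [ 0.5149 -0.1938  0.012 ]
c [ 0.5305 -0.0203  0.012 ]
```

View pics/w1c.png

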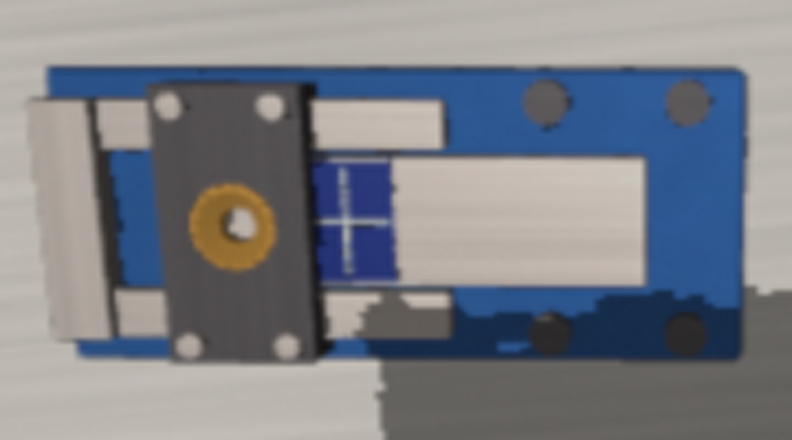

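```bash
python3 - <<'E'
from h import *
s=st(); go(s,(.552,-.199,.06),-5.25); go(s,(.552,-.199,.0155),-5.25)
E
```

```text
t 4.1 p [ 0.5178 -0.1735  0.2493] q [ 0.4764 -0.5225  0.5226 -0.4764] f [-0.6   0.15  0.64] w 0.0003
to [ 0.552 -0.199  0.06 ] delta [0.0222, 0.1893, 0.0364] [-0.01, -0.04, 0.01]
to [ 0.552  -0.199   0.0155] delta [0.0222, 0.2338, 0.0364] [-0.01, -0.04, 0.01]
```

{"name": "arm_command", "arguments": {"deltas": [0.01,0.04,0.015,0,0,0,0.022,0.09,0.036,0,0,0,0.022,0.135,0.036,0,0,0,0.022,0.175,0.036,0,0,0,0.022,0.205,0.036,0,0,0,0.022,0.225,0.036,0,0,0,0.022,0.233,0.036,0,0,0,0.022,0.233,0.036,0,0,0]}}

```text
time: 5.1
ee_pos: [0.5522, -0.1982, 0.0166]
eef_rot: [0.477, -0.522, 0.522, -0.477]
ft_force: [-0.6, 0.4, 0.5]
width: 0.0003
```

```bash
python3 - <<'E'
from h import *
s=st(); p=r.camera('side'); save(p,'s1.png')
p=r.camera('scene');i=p['image'][210:300,230:350];cv2.imwrite('pics/a1.png',cv2.resize(i[:,:,::-1],None,fx=6,fy=6,interpolation=cv2.INTER_CUBIC))
go(s,(.5554-.0915*.012,-.162-.012,.016),-5.25)
go(s,(.5554,-.162,.016),-5.25)
E
```

```text
t 5.1 p [ 0.5522 -0.1982  0.0166] q [ 0.4766 -0.5222  0.5224 -0.4767] f [-0.58  0.39  0.54] w 0.0003
to [ 0.5543 -0.174   0.016 ] delta [-0.0243, 0.0006, -0.0001] [-0.02, 0.02, 0.01]
to [ 0.5554 -0.162   0.016 ] delta [-0.0363, 0.0006, -0.0001] [-0.02, 0.02, 0.01]
```

View pics/a1.png

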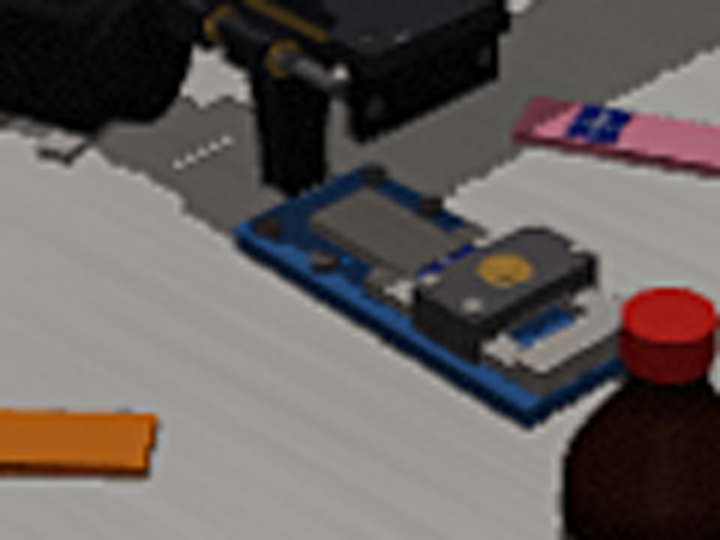

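{"name": "arm_command", "arguments": {"deltas": [-0.004,0,0,0,0,0,-0.008,0,0,0,0,0,-0.011,0,0,0,0,0,-0.014,0,0,0,0,0,-0.017,0,0,0,0,0,-0.02,0,0,0,0,0,-0.023,0,0,0,0,0,-0.026,0,0,0,0,0]}}

```text
time: 6.2
ee_pos: [0.5543, -0.1722, 0.0163]
eef_rot: [0.477, -0.522, 0.522, -0.477]
ft_force: [-0.1, -1.5, -0.4]
width: 0.0009
```

{"name": "arm_command", "arguments": {"deltas": [-0.002,0,0,0,0,0,-0.004,0,0,0,0,0,-0.0055,0,0,0,0,0,-0.007,0,0,0,0,0]}}

```text
time: 6.7
ee_pos: [0.555, -0.1652, 0.0162]
eef_rot: [0.477, -0.522, 0.522, -0.477]
ft_force: [-0.4, -1.2, 0.5]
width: 0.0006
```

{"name": "arm_command", "arguments": {"deltas": [-0.001,0,0,0,0,0,-0.002,0,0,0,0,0,-0.003,0,0,0,0,0]}}

```text
time: 7.08
ee_pos: [0.5553, -0.1622, 0.0163]
eef_rot: [0.477, -0.522, 0.522, -0.477]
ft_force: [0.8, -1.6, 0.2]
width: 0.0004
```

```bash
python3 - <<'E'
from h import *
s=st(); p=r.camera('scene');i=p['image'][210:300,230:350];cv2.imwrite('pics/a2.png',cv2.resize(i[:,:,::-1],None,fx=6,fy=6,interpolation=cv2.INTER_CUBIC))
E
```

```text
t 7.075 p [ 0.5553 -0.1622  0.0163] q [ 0.4767 -0.5222  0.5223 -0.4767] f [ 0.81 -1.6   0.19] w 0.0004
```

View pics/a2.png

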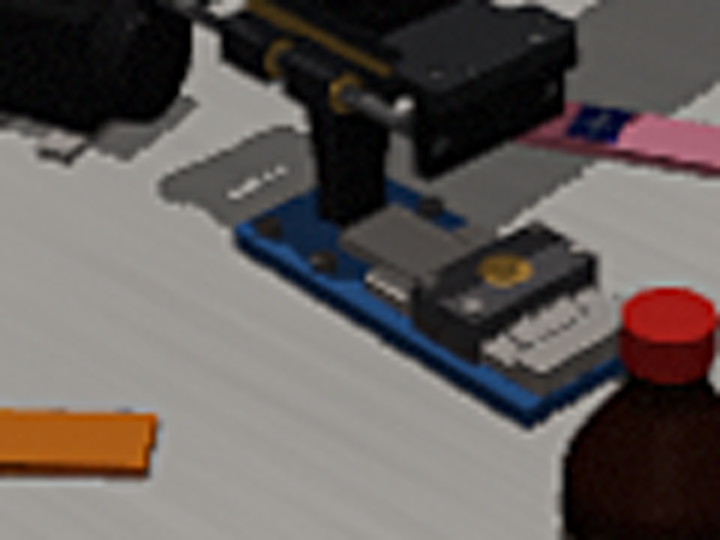

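Nearly at the stop (at about (545,330) in the crop only a thin line is left). Creep on, feeling for the stop.

{"name": "arm_command", "arguments": {"deltas": [-0.0007,0,0,0,0,0,-0.0014,0,0,0,0,0,-0.002,0,0,0,0,0]}}

```text
time: 7.5
ee_pos: [0.5554, -0.1602, 0.0162]
eef_rot: [0.477, -0.522, 0.522, -0.477]
ft_force: [0.1, -1.2, -0.3]
width: 0.0006
```

{"name": "arm_command", "arguments": {"deltas": [-0.0007,0,0,0,0,0,-0.0014,0,0,0,0,0,-0.002,0,0,0,0,0]}}

```text
time: 7.88
ee_pos: [0.5556, -0.1582, 0.0162]
eef_rot: [0.477, -0.522, 0.522, -0.477]
ft_force: [-0.3, -1.9, 0.2]
width: 0.0004
```

{"name": "arm_command", "arguments": {"deltas": [-0.0007,0,0,0,0,0,-0.0014,0,0,0,0,0,-0.002,0,0,0,0,0]}}

```text
time: 8.25
ee_pos: [0.5558, -0.1562, 0.0162]
eef_rot: [0.477, -0.522, 0.522, -0.477]
ft_force: [0.6, -1.2, -0.1]
width: 0.0004
```

```bash
python3 - <<'E'
from h import *
s=st(); p=r.camera('scene');i=p['image'][235:285,280:345];cv2.imwrite('pics/a3.png',cv2.resize(i[:,:,::-1],None,fx=10,fy=10,interpolation=cv2.INTER_CUBIC))
E
```

```text
t 8.25 p [ 0.5558 -0.1562  0.0162] q [ 0.4767 -0.5222  0.5223 -0.4767] f [ 0.59 -1.21 -0.06] w 0.0004
```

View pics/a3.png

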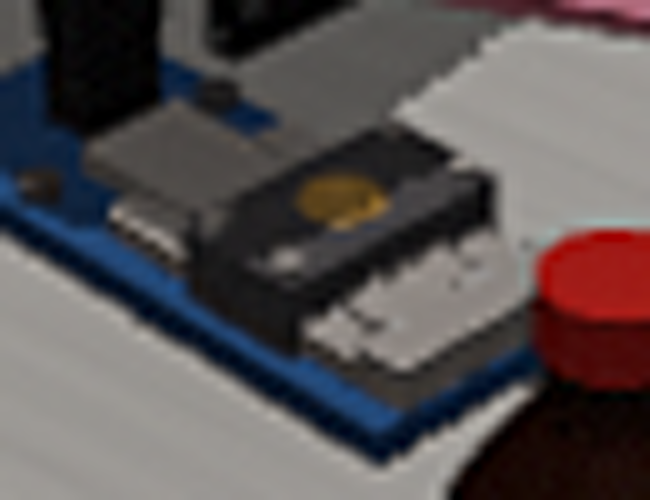

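{"name": "arm_command", "arguments": {"deltas": [-0.0007,0,0,0,0,0,-0.0014,0,0,0,0,0,-0.002,0,0,0,0,0]}}

```text
time: 8.68
ee_pos: [0.5557, -0.1559, 0.0162]
eef_rot: [0.477, -0.522, 0.523, -0.476]
ft_force: [-0.9, -7.9, -0.0]
width: 0.0007
```

{"name": "arm_command", "arguments": {"deltas": [0.004,0,0,0,0,0,0.01,0,0,0,0,0,0.01,-0.03,0,0,0,0,0.01,-0.09,0,0,0,0,0.01,-0.15,0,0,0,0,0.01,-0.21,0,0,0,0]}}

```text
time: 9.43
ee_pos: [0.5548, -0.1639, 0.2283]
eef_rot: [-0.477, 0.522, -0.522, 0.477]
ft_force: [1.4, -0.7, 0.7]
width: 0.0003
```

```bash
python3 - <<'E'
from h import *
s=st(); go(s,(.543,.263,.28),15.9)
E
```

```text
t 9.425 p [ 0.5548 -0.1639  0.2283] q [-0.4766  0.5222 -0.5221  0.477 ] f [ 1.41 -0.72  0.74] w 0.0003
to [0.543 0.263 0.28 ] delta [-0.4241, -0.0516, -0.0504] [-0.02, -21.1, -0.02]
```

{"name": "arm_command", "arguments": {"deltas": [-0.05,-0.01,-0.006,0,-3,0,-0.11,-0.025,-0.013,0,-6,0,-0.17,-0.04,-0.02,0,-9,0,-0.23,-0.052,-0.027,0,-12,0,-0.29,-0.052,-0.034,0,-15,0,-0.345,-0.052,-0.041,0,-18,0,-0.395,-0.052,-0.047,0,-21.1,0,-0.424,-0.052,-0.05,0,-21.1,0], "hand": 1}}

```text
time: 10.42
ee_pos: [0.5428, 0.2658, 0.2782]
eef_rot: [-0.565, 0.425, -0.425, 0.565]
ft_force: [0.7, -0.1, -0.5]
width: 0.0726
```

{"name": "arm_command", "arguments": {"deltas": [0,0,0,0,0,0,0,0,0,0,0,0]}}

```text
time: 10.68
ee_pos: [0.5442, 0.2617, 0.278]
eef_rot: [0.564, -0.426, 0.426, -0.564]
ft_force: [0.6, -1.3, -0.2]
width: 0.0851
```

```bash
python3 - <<'E'
from h import *
s=st(); p=r.camera('wrist'); save(p,'w2.png'); np.savez('w2.npz',K=p['intrinsics'],H=p['hand_eye'],T=T(s))
for q in ['punch_centre','block']:
    print(q,[(np.round(d['centre'],1).tolist(),round(d['conf'],2)) for d in r.boxes_of(p,q)[:4]])
E
```

```text
t 10.675 p [0.5442 0.2617 0.278 ] q [ 0.5643 -0.4263  0.4264 -0.5639] f [ 0.58 -1.34 -0.15] w 0.0851
punch_centre [([213.5, 322.4], 0.7)]
block [([240.0, 321.0], 0.85), ([263.6, 605.9], 0.51)]
```

View pics/w2.png

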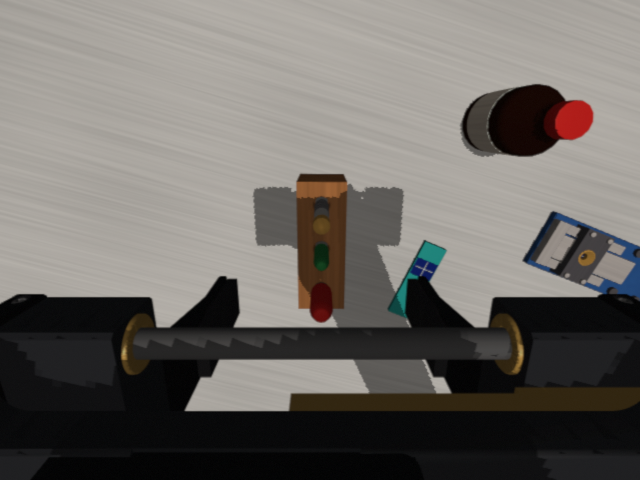

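```bash
python3 - <<'E'
from h import *
z=np.load('w2.npz');p={'intrinsics':z['K']};M=z['T']@z['H']
a=cv2.imread('pics/w2.png'); cv2.imwrite('pics/w2c.png',cv2.resize(a[165:325,280:365],None,fx=3.7*2,fy=3.7,interpolation=cv2.INTER_CUBIC))
cv2.imwrite('pics/w2c.png',cv2.resize(a[170:270,285:360],None,fx=6,fy=6,interpolation=cv2.INTER_CUBIC))
for n,uv,h in [('cap',(321.5,226),.155),('c',(297.5,181),.068),('c',(346.5,181),.068),('c',(298.5,307.5),.068),('c',(345,307.5),.068)]: print(n,np.round(onz(p,uv,h,M),4))
E
```

```text
cap [0.5461 0.2633 0.155 ]
c [0.5631 0.2945 0.068 ]
c [0.5772 0.2447 0.068 ]
c [0.4188 0.2556 0.068 ]
c [0.4338 0.2026 0.068 ]
```

View pics/w2c.png

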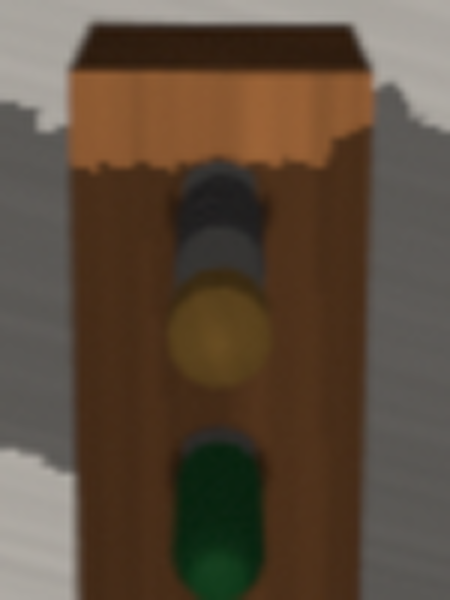

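```bash
python3 - <<'E'
from h import *
s=st(); go(s,(.5462,.2632,.091),15.7)
E
```

```text
t 10.825 p [0.5444 0.2612 0.2783] q [ 0.5639 -0.4266  0.427  -0.5637] f [-0.54 -0.22 -0.7 ] w 0.0868
to [0.5462 0.2632 0.091 ] delta [-0.0015, 0.1873, 0.0023] [-0.01, 0.05, 0.03]
```

{"name": "arm_command", "arguments": {"deltas": [-0.001,0.03,0.001,0,0,0,-0.0015,0.07,0.0023,0,0,0,-0.0015,0.11,0.0023,0,0,0,-0.0015,0.145,0.0023,0,0,0,-0.0015,0.17,0.0023,0,0,0,-0.0015,0.183,0.0023,0,0,0,-0.0015,0.187,0.0023,0,0,0]}}

```text
time: 11.7
ee_pos: [0.5459, 0.2641, 0.0911]
eef_rot: [0.564, -0.426, 0.426, -0.564]
ft_force: [0.0, 0.7, -0.1]
width: 0.0873
```

```bash
python3 - <<'E'
from h import *
s=st(); go(s,(.5462,.2632,.091),15.7)
p=r.camera('side'); i=p['image'][230:450,140:360];cv2.imwrite('pics/a4.png',cv2.resize(i[:,:,::-1],None,fx=2.7,fy=2.7,interpolation=cv2.INTER_CUBIC))
E
```

```text
t 11.7 p [0.5459 0.2641 0.0911] q [ 0.5642 -0.4264  0.4264 -0.564 ] f [ 0.    0.68 -0.11] w 0.0873
to [0.5462 0.2632 0.091 ] delta [0.001, 0.0001, 0.0001] [0.01, 0.13, 0.01]
```

View pics/a4.png

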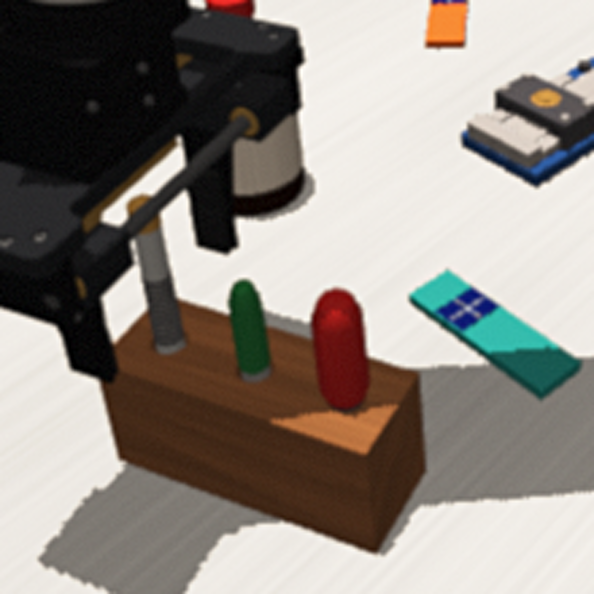

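{"name": "arm_command", "arguments": {"deltas": [0.001,0,0,0,0,0,0.001,0,0,0,0,0,0.001,0,0,0,0,0,0.001,0,0,0,0,0,0.001,0,0,0,0,0,0.001,0,0,0,0,0], "hand": 0, "grip_force": 20}}

```text
time: 12.5
ee_pos: [0.546, 0.2637, 0.0912]
eef_rot: [0.564, -0.426, 0.426, -0.564]
ft_force: [-0.0, 0.5, 0.6]
width: 0.0353
```

{"name": "arm_command", "arguments": {"deltas": [0,0,0,0,0,0,0,0,0,0,0,0,0,0,0,0,0,0,0,0,0,0,0,0], "grip_force": 45}}

```text
time: 13.0
ee_pos: [0.546, 0.2637, 0.0912]
eef_rot: [0.564, -0.426, 0.426, -0.564]
ft_force: [0.2, -0.3, 0.5]
width: 0.0127
```

{"name": "arm_command", "arguments": {"deltas": [0,0,0,0,0,0,0,0,0,0,0,0]}}

```text
time: 13.25
ee_pos: [0.5459, 0.2637, 0.0912]
eef_rot: [0.564, -0.426, 0.426, -0.564]
ft_force: [1.4, 0.4, -0.4]
width: 0.0126
```

```bash
python3 - <<'E'
from h import *
s=st(); np.savez('grasp.npz',T=T(s))
p=r.camera('side'); i=p['image'][230:450,140:360];cv2.imwrite('pics/a5.png',cv2.resize(i[:,:,::-1],None,fx=2.7,fy=2.7,interpolation=cv2.INTER_CUBIC))
E
```

```text
t 13.25 p [0.5459 0.2637 0.0912] q [ 0.5643 -0.4261  0.4262 -0.5642] f [ 1.41  0.42 -0.4 ] w 0.0126
```

View pics/a5.png

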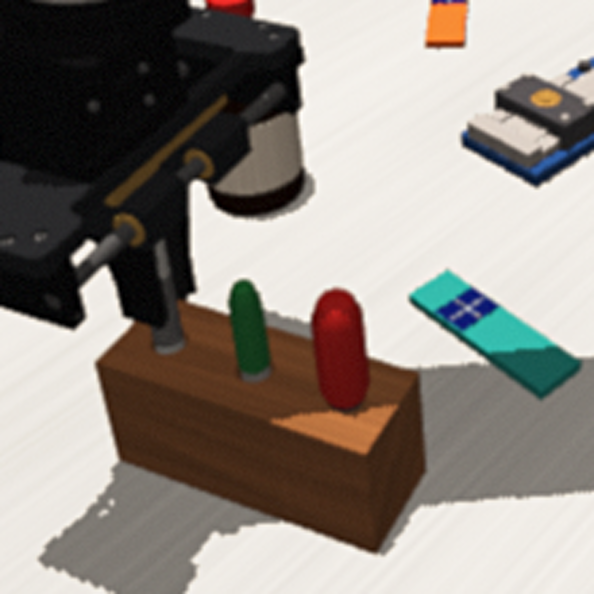

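{"name": "arm_command", "arguments": {"deltas": [0,-0.005,0,0,0,0,0,-0.015,0,0,0,0,0,-0.03,0,0,0,0,0,-0.05,0,0,0,0,0,-0.075,0,0,0,0,0,-0.1,0,0,0,0,0,-0.115,0,0,0,0,0,-0.12,0,0,0,0]}}

```text
time: 14.3
ee_pos: [0.5463, 0.2639, 0.2125]
eef_rot: [-0.564, 0.426, -0.427, 0.565]
ft_force: [-0.2, 0.2, -1.9]
width: 0.0127
```

```bash
python3 - <<'E'
from h import *
s=st();
p=r.camera('side');save(p,'side2.png')
p=r.camera('scene');save(p,'scene2.png')
p=r.camera('wrist');save(p,'w3.png')
E
```

```text
t 14.3 p [0.5463 0.2639 0.2125] q [-0.5638  0.4259 -0.4265  0.5647] f [-0.22  0.23 -1.85] w 0.0127
```

View pics/side2.png

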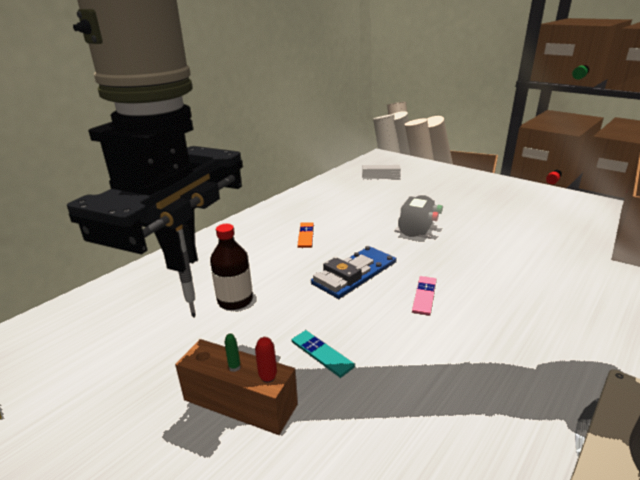

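View pics/w3.png

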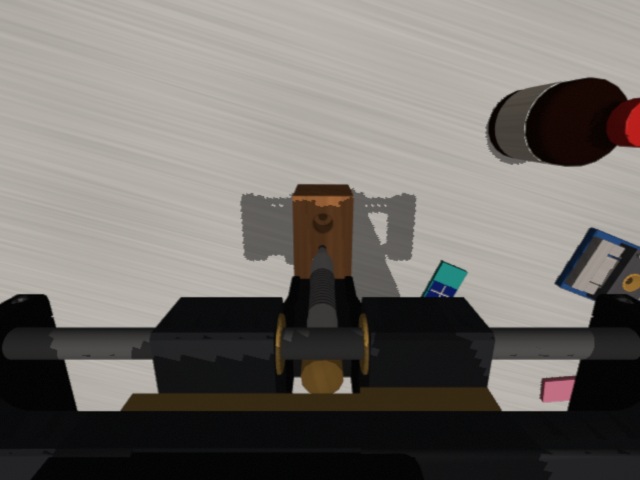

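View pics/scene2.png

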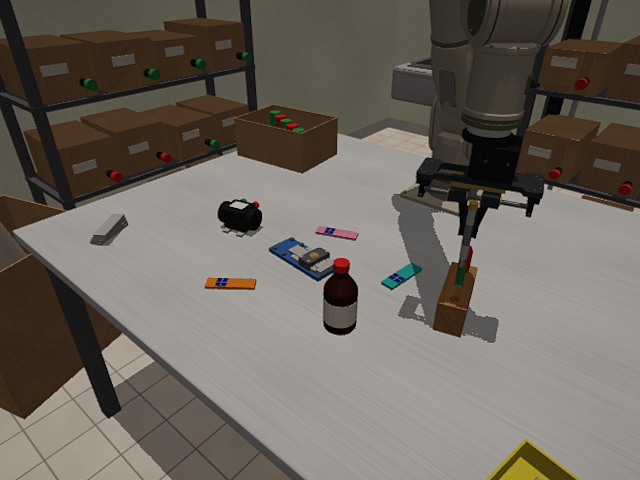

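```bash
python3 - <<'E'
import cv2
a=cv2.imread('pics/side2.png')[215:325,150:220];b=cv2.imread('pics/w3.png')[230:400,270:375];c=cv2.imread('pics/scene2.png')[185:295,440:495]
f=lambda i,k:cv2.resize(i,None,fx=k,fy=k,interpolation=cv2.INTER_CUBIC)
cv2.imwrite('pics/d1.png',f(a,5));cv2.imwrite('pics/d2.png',f(b,4));cv2.imwrite('pics/d3.png',f(c,5))
E
```

```text
(no output)
```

View pics/d1.png

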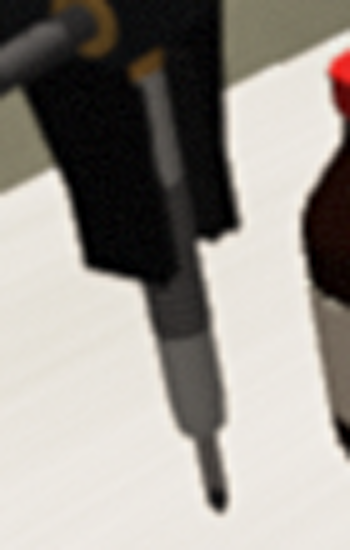

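View pics/d2.png

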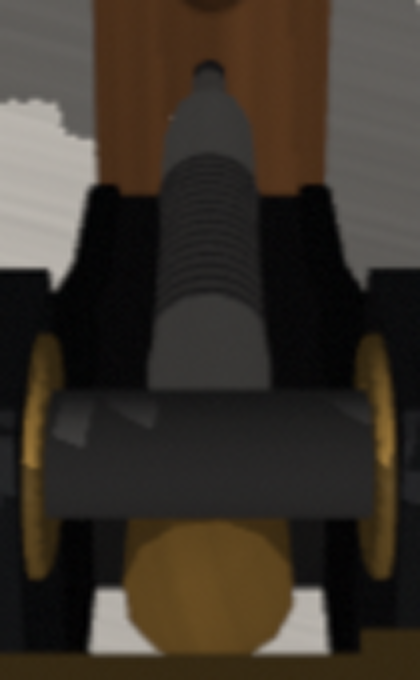

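View pics/d3.png

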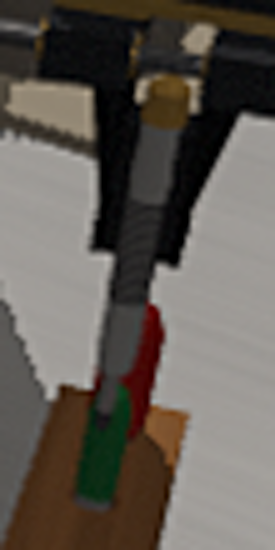

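```bash
python3 - <<'E'
from h import *
s=st();Ts=T(s);z=np.load('w2.npz');Mw=Ts@z['H'];pw={'intrinsics':z['K']}
a=r.camera('scene');b=r.camera('side')
print(np.round(Ts[:3,:3],4))
f=lambda X:np.round((np.linalg.inv(Ts)@np.append(X,1))[:3]*1e3,2)
tipo=[(b,(193.6,316.3),None),(pw,(322,246.2),Mw),(a,(460.5,270.2),None)]
X=tri(tipo);print('tip w',X,'tool mm',f(X)); 
for p,uv,M in tipo: print(proj(p,X,M),uv)
print('pair b,w',f(tri(tipo[:2])),'a,w',f(tri(tipo[1:])),'ab',f(tri([tipo[0],tipo[2]])))
X=tri([(pw,(322,377),Mw),(a,(473.4,203),None)]);print('cap tool',f(X))
# with known cap y
W=Mw
for y in (-.064,-.062): # ray intersect tool-y plane
    H=z['H'];d=H[:3,:3]@np.linalg.inv(z['K'])@np.array([322,377.3,1]);o=H[:3,3];print('cap on y',y,(o+d*(y-o[1])/d[1])*1e3)
for y in (.078,.084,.09):
    d=H[:3,:3]@np.linalg.inv(z['K'])@np.array([322,246.2,1]);print('tip on y',y,(o+d*(y-o[1])/d[1])*1e3)
E
```

```text
t 14.45 p [0.5458 0.2635 0.2107] q [ 0.5645 -0.4263  0.4261 -0.564 ] f [ 0.55  0.2  -1.82] w 0.0125
[[ 2.734e-01 -6.000e-04  9.619e-01]
 [-9.619e-01 -4.000e-04  2.734e-01]
 [ 2.000e-04 -1.000e+00 -7.000e-04]]
tip w [0.54559467 0.26442122 0.13462173] tool mm [-0.95 76.07  0.12]
[193.36328902 316.35566712] (193.6, 316.3)
[321.53037668 246.6617168 ] (322, 246.2)
[460.17817474 270.20628019] (460.5, 270.2)
pair b,w [-0.52 76.42  0.27] a,w [-1.06 75.61  0.59] ab [-1.24 75.95 -0.26]
cap tool [ -0.45 -60.73  -0.37]
cap on y -0.064 [ -0.65942458 -64.           2.14021622]
cap on y -0.062 [ -0.65861529 -62.           0.51057768]
tip on y 0.078 [-0.60843852 78.         -0.195135  ]
tip on y 0.084 [-0.60617211 84.         -2.25641326]
tip on y 0.09 [-0.6039057  90.         -4.31769151]
```

```bash
python3 - <<'E'
from h import *
s=st(); go(s,(.5636,-.0727,.2107),15.7); go(s,(.5636,-.0727,.123),15.7)
E
```

```text
t 14.55 p [0.5456 0.2634 0.2103] q [ 0.5647 -0.4264  0.426  -0.5638] f [ 0.05  0.43 -2.29] w 0.0121
to [ 0.5636 -0.0727  0.2107] delta [0.3282, -0.0002, -0.0746] [0.08, 0.17, 0.02]
to [ 0.5636 -0.0727  0.123 ] delta [0.3282, 0.0875, -0.0745] [0.08, 0.17, 0.02]
```

{"name": "arm_command", "arguments": {"deltas": [0.02,0,-0.005,0,0,0,0.06,0,-0.014,0,0,0,0.11,0,-0.025,0,0,0,0.16,0,-0.036,0,0,0,0.21,0,-0.048,0,0,0,0.26,0,-0.06,0,0,0,0.3,0,-0.068,0,0,0,0.328,0,-0.0745,0,0,0]}}

```text
time: 15.55
ee_pos: [0.5635, -0.0746, 0.2104]
eef_rot: [0.564, -0.427, 0.426, -0.563]
ft_force: [0.7, -0.1, -0.8]
width: 0.0123
```

{"name": "arm_command", "arguments": {"deltas": [0,0.01,0,0,0,0,0,0.03,0,0,0,0,0,0.05,0,0,0,0,0,0.07,0,0,0,0,0,0.082,0,0,0,0,0,0.087,0,0,0,0,0,0.087,0,0,0,0]}}

```text
time: 16.42
ee_pos: [0.5641, -0.0719, 0.1243]
eef_rot: [-0.564, 0.426, -0.426, 0.564]
ft_force: [-1.0, 0.1, -1.6]
width: 0.0125
```

```bash
python3 - <<'E'
from h import *
s=st();Ts=T(s)
z=np.load('w2.npz')
P={}
for n in ['wrist','side','scene']:
    p=r.camera(n);save(p,n+'4.png');P[n]=p
f=lambda i,k:cv2.resize(i[:,:,::-1],None,fx=k,fy=k,interpolation=cv2.INTER_CUBIC)
cv2.imwrite('pics/e1.png',f(P['wrist']['image'][190:310,250:390],5))
cv2.imwrite('pics/e2.png',f(P['side']['image'][200:300,290:410],5))
cv2.imwrite('pics/e3.png',f(P['scene']['image'][190:290,260:380],5))
np.savez('p4.npz',T=Ts)
E
```

```text
t 16.425 p [ 0.5641 -0.0719  0.1243] q [-0.5643  0.4261 -0.4261  0.5643] f [-1.04  0.1  -1.57] w 0.0125
```

View pics/e1.png

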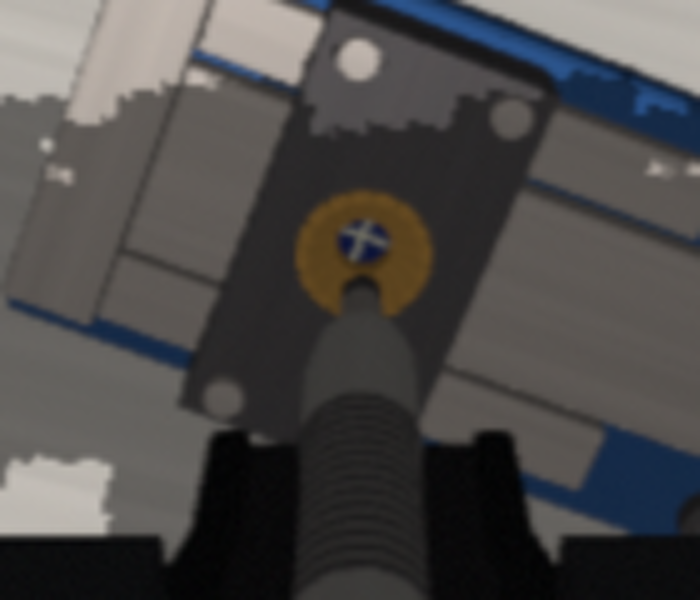

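View pics/e2.png

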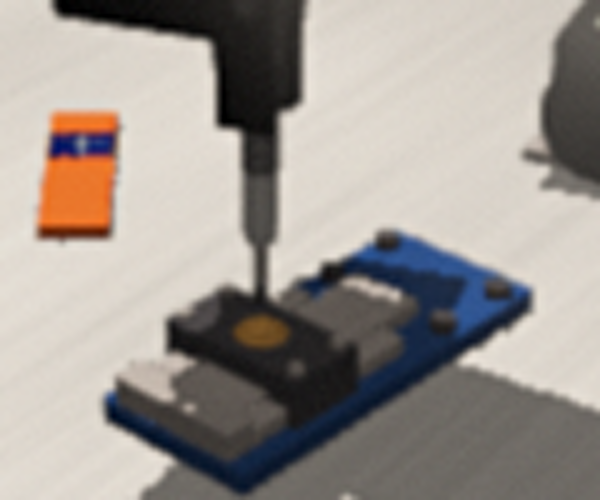

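View pics/e3.png

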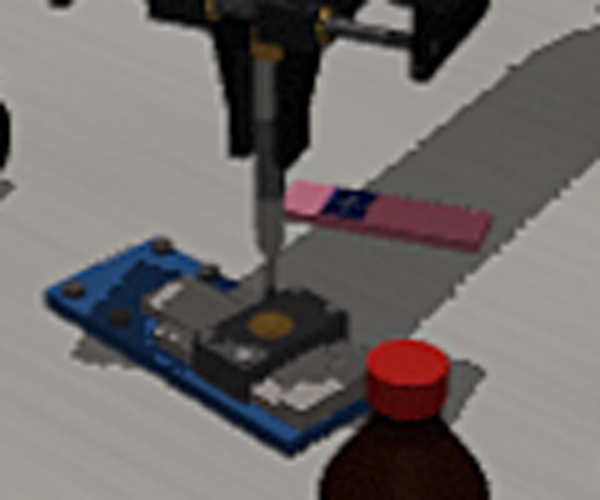

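```bash
python3 - <<'E'
from h import *
Ts=np.load('p4.npz')['T'];z=np.load('w2.npz');Mw=Ts@z['H'];pw={'intrinsics':z['K']}
a=r.camera('scene');b=r.camera('side')
E=lambda x,y,ox,oy:(x/5+ox-.4,y/5+oy-.4)
tip=[(b,E(261,301,290,200),None),(pw,E(361,281,250,190),Mw),(a,E(269,297,260,190),None)]
bu=[(b,E(263,333,290,200),None),(pw,E(364,254,250,190),Mw),(a,E(270,325,260,190),None)]
for n,o in (('tip',tip),('bush',bu)):
    print(n,np.round(tri(o),4),[np.round(tri([o[i],o[j]]),4).tolist() for i,j in ((0,1),(1,2),(0,2))])
for o in bu: print('bush z.034',np.round(onz(o[0],o[1],.034,o[2]),4))
for o in tip: print('tip z.0475',np.round(onz(o[0],o[1],.0475,o[2]),4))
s=st()
E
```

```text
tip [ 0.5638 -0.0718  0.0469] [[0.5637, -0.0713, 0.0458], [0.5654, -0.0711, 0.0497], [0.5636, -0.0725, 0.0467]]
bush [ 0.5634 -0.0722  0.0319] [[0.5632, -0.0719, 0.0314], [0.5642, -0.0718, 0.0332], [0.5633, -0.0727, 0.0317]]
bush z.034 [ 0.5607 -0.0689  0.034 ]
bush z.034 [ 0.5642 -0.0715  0.034 ]
bush z.034 [ 0.5654 -0.0712  0.034 ]
tip z.0475 [ 0.5619 -0.0692  0.0475]
tip z.0475 [ 0.5644 -0.071   0.0475]
tip z.0475 [ 0.5633 -0.0735  0.0475]
t 16.675 p [ 0.5643 -0.0722  0.1248] q [-0.5641  0.4259 -0.4265  0.5643] f [-0.32  0.61 -0.92] w 0.0123
```

{"name": "arm_command", "arguments": {"deltas": [0.0004,0.003,-0.0002,0,0,0,0.0004,0.006,-0.0002,0,0,0,0.0004,0.009,-0.0002,0,0,0,0.0004,0.012,-0.0002,0,0,0,0.0004,0.015,-0.0002,0,0,0,0.0004,0.018,-0.0002,0,0,0,0.0004,0.018,-0.0002,0,0,0]}}

```text
time: 17.55
ee_pos: [0.5638, -0.0726, 0.106]
eef_rot: [0.564, -0.426, 0.426, -0.564]
ft_force: [-0.6, -0.9, -1.5]
width: 0.0122
```

{"name": "arm_command", "arguments": {"deltas": [0,0.001,0,0,0,0,0,0.002,0,0,0,0,0,0.003,0,0,0,0,0,0.004,0,0,0,0,0,0.004,0,0,0,0]}}

```text
time: 18.18
ee_pos: [0.5639, -0.0726, 0.1022]
eef_rot: [0.564, -0.426, 0.426, -0.564]
ft_force: [-0.1, -0.1, -1.7]
width: 0.0124
```

{"name": "arm_command", "arguments": {"deltas": [0,0.001,0,0,0,0,0,0.002,0,0,0,0,0,0.002,0,0,0,0]}}

```text
time: 18.55
ee_pos: [0.5639, -0.0726, 0.1001]
eef_rot: [0.564, -0.426, 0.426, -0.564]
ft_force: [-0.5, -0.4, -2.2]
width: 0.0125
```

```bash
python3 - <<'E'
from h import *
s=st()
p=r.camera('wrist')
cv2.imwrite('pics/e5.png',cv2.resize(p['image'][190:310,250:390][:,:,::-1],None,fx=5,fy=5,interpolation=cv2.INTER_CUBIC))
s=st()
E
```

```text
t 18.55 p [ 0.5639 -0.0726  0.1001] q [ 0.5643 -0.4262  0.4262 -0.5642] f [-0.55 -0.35 -2.17] w 0.0125
t 18.6 p [ 0.5639 -0.0726  0.1002] q [ 0.5643 -0.4262  0.4262 -0.5642] f [-0.9   0.32 -1.78] w 0.0124
```

View pics/e5.png

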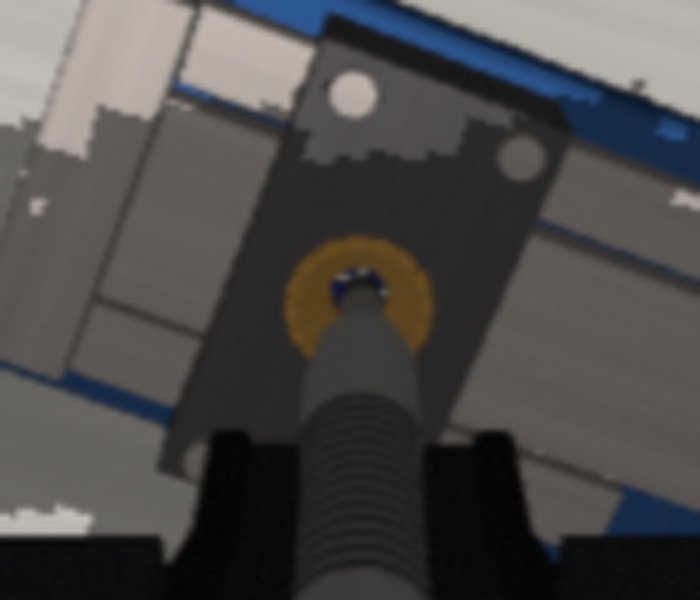

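{"name": "arm_command", "arguments": {"deltas": [0,0.0005,0,0,0,0,0,0.001,0,0,0,0,0,0.0015,0,0,0,0]}}

```text
time: 18.98
ee_pos: [0.564, -0.0726, 0.0988]
eef_rot: [0.564, -0.426, 0.426, -0.564]
ft_force: [0.1, 0.3, 0.3]
width: 0.0131
```

{"name": "arm_command", "arguments": {"deltas": [0,0.0005,0,0,0,0,0,0.001,0,0,0,0]}}

```text
time: 19.23
ee_pos: [0.5642, -0.0726, 0.0981]
eef_rot: [-0.564, 0.426, -0.426, 0.564]
ft_force: [-0.2, 0.2, 2.7]
width: 0.0124
```

{"name": "arm_command", "arguments": {"deltas": [0,0.0005,0,0,0,0,0,0.001,0,0,0,0,0,0.0015,0,0,0,0,0,0.002,0,0,0,0,0,0.0025,0,0,0,0,0,0.003,0,0,0,0]}}

```text
time: 19.98
ee_pos: [0.564, -0.0726, 0.0948]
eef_rot: [-0.564, 0.426, -0.426, 0.564]
ft_force: [-1.6, -1.0, 4.9]
width: 0.0128
```

{"name": "arm_command", "arguments": {"deltas": [0,0.0005,0,0,0,0,0,0.001,0,0,0,0]}}

```text
time: 20.23
ee_pos: [0.5641, -0.0727, 0.0938]
eef_rot: [-0.564, 0.426, -0.426, 0.564]
ft_force: [0.3, 0.0, 5.5]
width: 0.0122
```

```bash
python3 - <<'E'
from h import *
s=st()
p=r.camera('wrist')
cv2.imwrite('pics/e6.png',cv2.resize(p['image'][190:400,250:390][:,:,::-1],None,fx=3.5,fy=2.8,interpolation=cv2.INTER_CUBIC))
p=r.camera('side')
cv2.imwrite('pics/e7.png',cv2.resize(p['image'][200:290,300:390][:,:,::-1],None,fx=6,fy=6,interpolation=cv2.INTER_CUBIC))
s=st()
E
```

```text
t 20.225 p [ 0.5641 -0.0727  0.0938] q [-0.5642  0.4261 -0.4263  0.5643] f [0.3  0.03 5.46] w 0.0122
t 20.325 p [ 0.5641 -0.0726  0.0939] q [-0.5642  0.426  -0.4263  0.5643] f [-0.75  0.04  5.66] w 0.0127
```

View pics/e6.png

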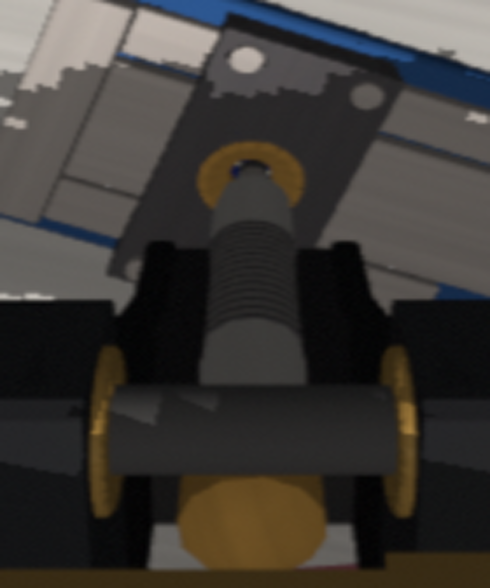

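View pics/e7.png

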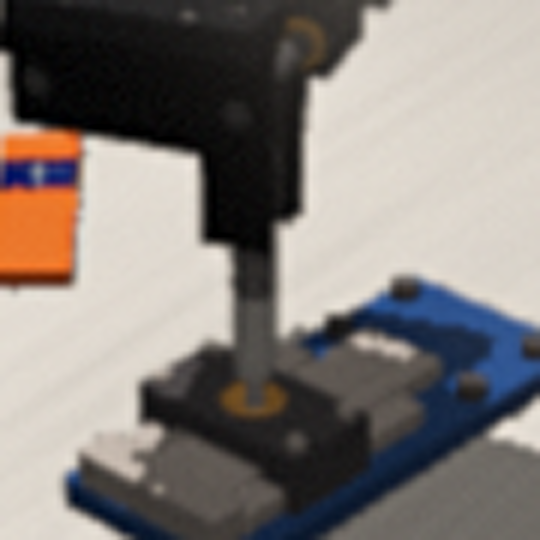

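{"name": "arm_command", "arguments": {"deltas": [0,0.0004,0,0,0,0,0,0.0008,0,0,0,0]}}

```text
time: 20.58
ee_pos: [0.5641, -0.0726, 0.0931]
eef_rot: [-0.564, 0.426, -0.426, 0.564]
ft_force: [-1.0, 0.2, 5.9]
width: 0.0127
```

{"name": "arm_command", "arguments": {"deltas": [0,0.0004,0,0,0,0,0,0.0008,0,0,0,0]}}

```text
time: 20.82
ee_pos: [0.5642, -0.0726, 0.0924]
eef_rot: [-0.564, 0.426, -0.426, 0.564]
ft_force: [-1.6, 0.1, 7.5]
width: 0.0126
```

{"name": "arm_command", "arguments": {"deltas": [0,0.0003,0,0,0,0,0,0.0006,0,0,0,0]}}

```text
time: 21.08
ee_pos: [0.5643, -0.0726, 0.0921]
eef_rot: [-0.564, 0.426, -0.426, 0.564]
ft_force: [-1.3, 0.6, 9.7]
width: 0.0122
```

{"name": "arm_command", "arguments": {"deltas": [0,0.0002,0,0,0,0,0,0.0004,0,0,0,0]}}

```text
time: 21.32
ee_pos: [0.5643, -0.0726, 0.0919]
eef_rot: [-0.564, 0.426, -0.427, 0.564]
ft_force: [-1.7, -0.3, 11.2]
width: 0.0128
```

```bash
python3 - <<'E'
from h import *
s=st()
p=r.camera('wrist')
save(p,'w8.png')
o=cv2.imread('pics/w3.png')[230:400,270:375]; n=p['image'][230:400,270:375][:,:,::-1]
cv2.imwrite('pics/e8.png',cv2.resize(np.hstack([o,n]),None,fx=3.5,fy=3.5,interpolation=cv2.INTER_CUBIC))
p=r.camera('side')
cv2.imwrite('pics/e9.png',cv2.resize(p['image'][220:290,310:380][:,:,::-1],None,fx=8,fy=8,interpolation=cv2.INTER_CUBIC))
s=st(); print(s['torque'],np.round(s['joint_torque'],2))
E
```

```text
t 21.325 p [ 0.5643 -0.0726  0.0919] q [-0.5641  0.4259 -0.4265  0.5643] f [-1.71 -0.3  11.18] w 0.0128
t 21.425 p [ 0.5643 -0.0726  0.0919] q [-0.5641  0.4259 -0.4265  0.5643] f [-1.93  0.71 10.93] w 0.012
[ 0.04537613  0.59496228 -0.0183757 ] [-5.000e-02 -5.092e+01 -6.200e+00 -3.148e+01  1.200e-01 -8.900e-01
 -0.000e+00]
```

View pics/e8.png

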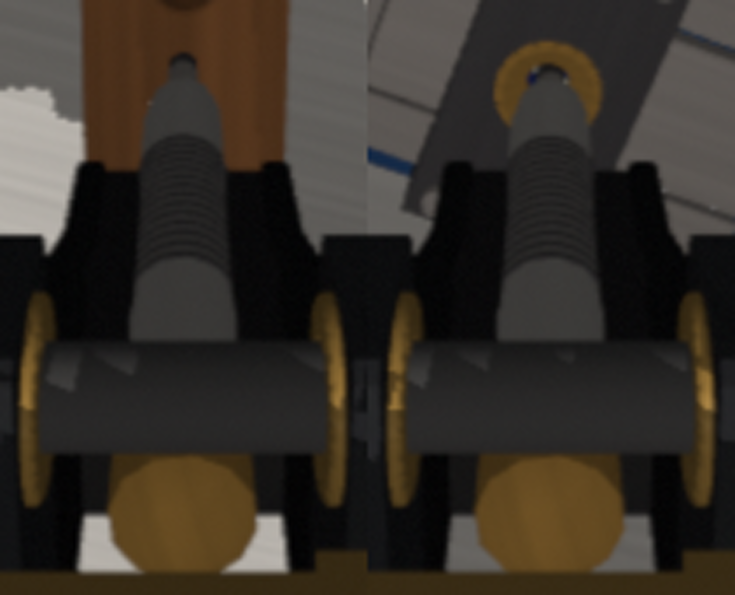

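View pics/e9.png

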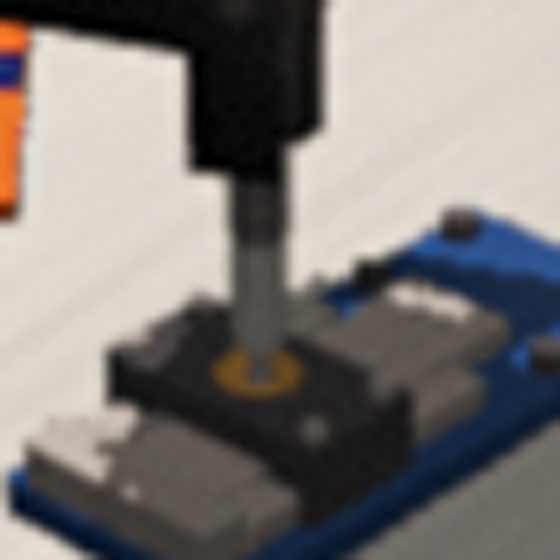

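{"name": "arm_command", "arguments": {"deltas": [0,0.0003,0,0,0,0,0,0.0003,0,0,0,0]}}

```text
time: 21.68
ee_pos: [0.5644, -0.0726, 0.0917]
eef_rot: [-0.564, 0.426, -0.427, 0.564]
ft_force: [-2.1, -0.6, 11.2]
width: 0.0125
```

{"name": "arm_command", "arguments": {"deltas": [0,0.0003,0,0,0,0,0,0.0003,0,0,0,0]}}

```text
time: 21.92
ee_pos: [0.5643, -0.0726, 0.0914]
eef_rot: [-0.564, 0.426, -0.427, 0.564]
ft_force: [-2.0, 0.5, 11.7]
width: 0.0126
```

{"name": "arm_command", "arguments": {"deltas": [0,0.0003,0,0,0,0,0,0.0003,0,0,0,0]}}

```text
time: 22.18
ee_pos: [0.5643, -0.0726, 0.091]
eef_rot: [-0.564, 0.426, -0.426, 0.564]
ft_force: [-1.8, -0.1, 10.3]
width: 0.0124
```

{"name": "arm_command", "arguments": {"deltas": [0,0.0003,0,0,0,0,0,0.0003,0,0,0,0]}}

```text
time: 22.42
ee_pos: [0.5641, -0.0726, 0.0902]
eef_rot: [-0.564, 0.426, -0.426, 0.564]
ft_force: [0.3, -0.1, 5.9]
width: 0.0124
```

{"name": "arm_command", "arguments": {"deltas": [0,0.0003,0,0,0,0,0,0.0003,0,0,0,0]}}

```text
time: 22.68
ee_pos: [0.564, -0.0726, 0.0896]
eef_rot: [0.564, -0.426, 0.426, -0.564]
ft_force: [-0.1, 0.1, 4.5]
width: 0.0126
```

{"name": "arm_command", "arguments": {"deltas": [0,0.0003,0,0,0,0,0,0.0003,0,0,0,0]}}

```text
time: 22.92
ee_pos: [0.564, -0.0726, 0.0894]
eef_rot: [-0.564, 0.426, -0.426, 0.564]
ft_force: [-0.5, -1.1, 5.2]
width: 0.0124
```

{"name": "arm_command", "arguments": {"deltas": [0,-0.002,0,0,0,0,0,-0.005,0,0,0,0,0,-0.009,0,0,0,0,0,-0.015,0,0,0,0,0,-0.025,0,0,0,0,0,-0.045,0,0,0,0,0,-0.08,0,0,0,0,0,-0.12,0,0,0,0]}}

```text
time: 23.92
ee_pos: [0.5637, -0.0725, 0.2113]
eef_rot: [-0.564, 0.426, -0.426, 0.564]
ft_force: [0.6, -0.1, -1.1]
width: 0.0124
```

```bash
python3 - <<'E'
from h import *
s=st(); p=r.camera('wrist');save(p,'w9.png')
G=np.load('grasp.npz')['T'][:3,3];print(G)
go(s,(G[0],G[1],s['ee_pos'][2]),15.7)
E
```

```text
t 23.925 p [ 0.5637 -0.0725  0.2113] q [-0.5643  0.4262 -0.4261  0.5643] f [ 0.56 -0.12 -1.09] w 0.0124
[0.5459475  0.26370678 0.09118997]
to [0.5459 0.2637 0.2113] delta [-0.3282, 0.0, 0.075] [0.0, 0.18, -0.01]
```

View pics/w9.png

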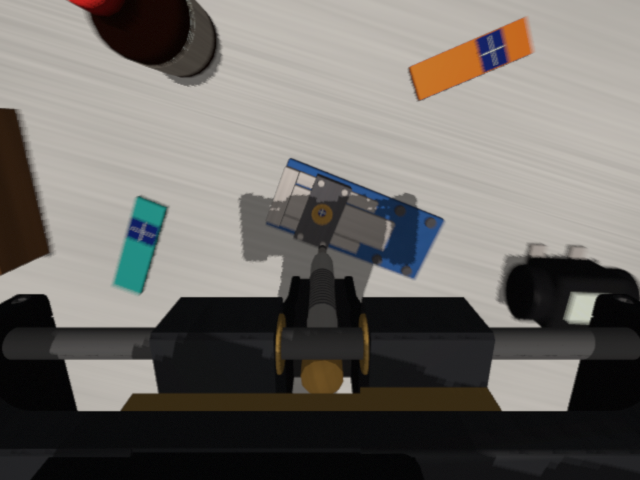

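```bash
python3 - <<'E'
import cv2
a=cv2.imread('pics/w9.png');cv2.imwrite('pics/w9c.png',cv2.resize(a[150:290,255:450],None,fx=4,fy=4,interpolation=cv2.INTER_CUBIC))
E
```

```text
(no output)
```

View pics/w9c.png

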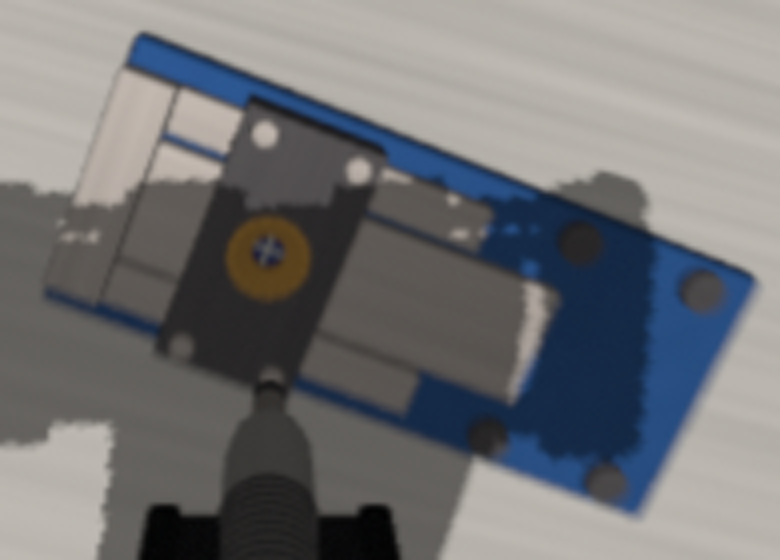

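{"name": "arm_command", "arguments": {"deltas": [-0.02,0,0.005,0,0,0,-0.06,0,0.014,0,0,0,-0.11,0,0.025,0,0,0,-0.16,0,0.037,0,0,0,-0.21,0,0.048,0,0,0,-0.26,0,0.06,0,0,0,-0.305,0,0.07,0,0.1,0,-0.328,0,0.075,0,0.15,0]}}

```text
time: 24.98
ee_pos: [0.544, 0.2677, 0.2089]
eef_rot: [0.565, -0.426, 0.425, -0.565]
ft_force: [0.3, -0.5, -1.6]
width: 0.0123
```

{"name": "arm_command", "arguments": {"deltas": [0,0,0,0,0,0,0,0,0,0,0,0]}}

```text
time: 25.22
ee_pos: [0.546, 0.2629, 0.2089]
eef_rot: [0.564, -0.427, 0.427, -0.563]
ft_force: [-0.1, -0.0, -2.0]
width: 0.0123
```

```bash
python3 - <<'E'
from h import *
p=r.camera('wrist')
s=st();s2=r.read_state()
o=cv2.imread('pics/w3.png')[180:400,250:395]; n=p['image'][180:400,250:395][:,:,::-1]
cv2.imwrite('pics/f1.png',cv2.resize(np.hstack([o,n]),None,fx=2.7,fy=2.7,interpolation=cv2.INTER_CUBIC))
G=np.load('grasp.npz')['T'][:3,3]
go(s,(G[0],G[1],G[2]),15.7); st()
E
```

```text
t 25.275 p [0.5464 0.2624 0.209 ] q [ 0.5638 -0.4272  0.4273 -0.5631] f [ 0.5  -0.49 -1.32] w 0.0124
to [0.5459 0.2637 0.0912] delta [-0.0015, 0.1178, 0.0] [0.04, -0.04, 0.04]
t 25.275 p [0.5464 0.2624 0.209 ] q [ 0.5638 -0.4272  0.4273 -0.5631] f [ 0.5  -0.49 -1.32] w 0.0124
```

View pics/f1.png

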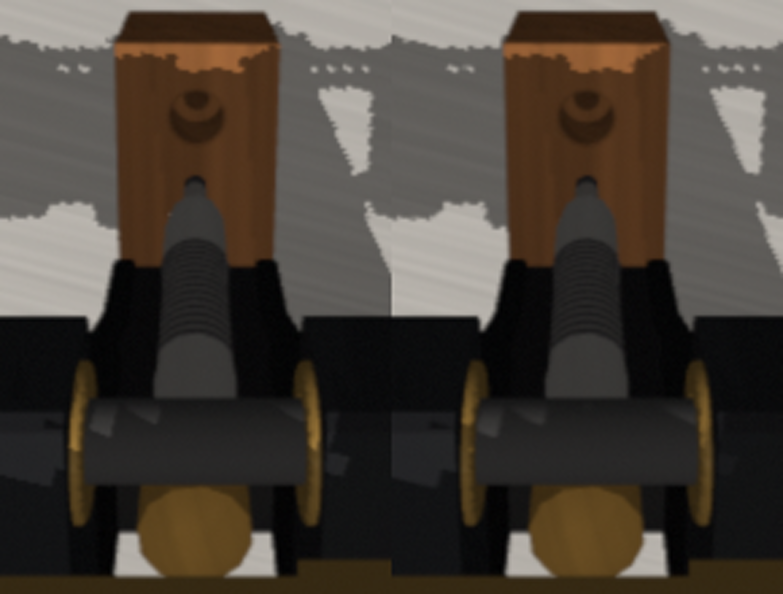

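{"name": "arm_command", "arguments": {"deltas": [0,0.01,0,0,0,0,0,0.015,0,0,0,0,0,0.015,0,0,0,0,0,0.015,0,0,0,0]}}

```text
time: 25.78
ee_pos: [0.5465, 0.2633, 0.1944]
eef_rot: [-0.564, 0.427, -0.427, 0.564]
ft_force: [-0.5, 1.3, -1.1]
width: 0.0128
```

```bash
python3 - <<'E'
from h import *
s=st()
G=np.load('grasp.npz')['T'][:3,3]
go(s,(G[0],G[1],G[2]),15.7)
E
```

```text
t 25.775 p [0.5465 0.2633 0.1944] q [-0.5636  0.4269 -0.427   0.5637] f [-0.46  1.29 -1.13] w 0.0128
to [0.5459 0.2637 0.0912] delta [-0.0005, 0.1032, -0.0004] [-0.01, 0.01, 0.0]
```

{"name": "arm_command", "arguments": {"deltas": [-0.0005,0.01,-0.0004,0,0,0,-0.0005,0.02,-0.0004,0,0,0,-0.0005,0.03,-0.0004,0,0,0,-0.0005,0.04,-0.0004,0,0,0,-0.0005,0.045,-0.0004,0,0,0,-0.0005,0.045,-0.0004,0,0,0]}}

```text
time: 26.52
ee_pos: [0.5457, 0.2637, 0.1489]
eef_rot: [0.564, -0.427, 0.427, -0.564]
ft_force: [-0.2, 0.7, -0.8]
width: 0.0124
```

```bash
python3 - <<'E'
from h import *
s=st()
G=np.load('grasp.npz')['T'][:3,3]
go(s,(G[0],G[1],G[2]),15.7)
p=r.camera('wrist')
cv2.imwrite('pics/f2.png',cv2.resize(p['image'][180:310,250:395][:,:,::-1],None,fx=4,fy=4,interpolation=cv2.INTER_CUBIC))
E
```

```text
t 26.525 p [0.5457 0.2637 0.1489] q [ 0.5639 -0.427   0.4268 -0.5635] f [-0.2   0.67 -0.82] w 0.0124
to [0.5459 0.2637 0.0912] delta [0.0001, 0.0577, 0.0003] [0.03, 0.02, 0.0]
```

View pics/f2.png

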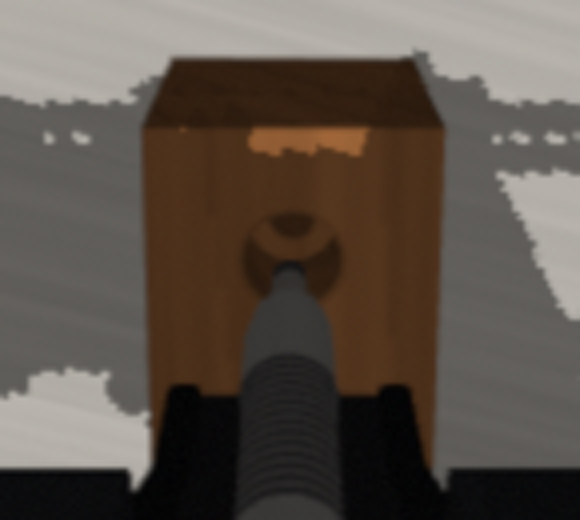

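{"name": "arm_command", "arguments": {"deltas": [0,0.006,0.0002,0,0,0,0,0.012,0.0002,0,0,0,0,0.018,0.0002,0,0,0,0,0.023,0.0002,0,0,0,0,0.027,0.0002,0,0,0,0,0.03,0.0002,0,0,0,0,0.033,0.0002,0,0,0,0,0.036,0.0002,0,0,0]}}

```text
time: 27.58
ee_pos: [0.5461, 0.2638, 0.1132]
eef_rot: [-0.564, 0.427, -0.427, 0.564]
ft_force: [-0.1, -0.6, -1.4]
width: 0.0124
```

{"name": "arm_command", "arguments": {"deltas": [0,0.003,0,0,0,0,0,0.006,0,0,0,0,0,0.009,0,0,0,0,0,0.012,0,0,0,0,0,0.015,0,0,0,0,0,0.018,0,0,0,0,0,0.02,0,0,0,0,0,0.02,0,0,0,0]}}

```text
time: 28.58
ee_pos: [0.546, 0.2638, 0.0931]
eef_rot: [0.564, -0.427, 0.427, -0.564]
ft_force: [-0.1, 0.5, -0.7]
width: 0.0122
```

{"name": "arm_command", "arguments": {"deltas": [0,0.0006,0,0,0,0,0,0.0012,0,0,0,0,0,0.0017,0,0,0,0,0,0.0017,0,0,0,0]}}

```text
time: 29.08
ee_pos: [0.546, 0.2638, 0.0916]
eef_rot: [0.564, -0.427, 0.427, -0.564]
ft_force: [-0.1, -0.4, -1.6]
width: 0.0124
```

{"name": "arm_command", "arguments": {"deltas": [0,0.0003,0,0,0,0,0,0.0005,0,0,0,0,0,0.0005,0,0,0,0]}}

```text
time: 29.45
ee_pos: [0.5461, 0.2638, 0.0912]
eef_rot: [-0.564, 0.427, -0.427, 0.564]
ft_force: [-0.4, 0.6, -0.1]
width: 0.0124
```

{"name": "arm_command", "arguments": {"deltas": [0,0,0,0,0,0,0,0,0,0,0,0,0,0,0,0,0,0,0,0,0,0,0,0,0,0,0,0,0,0], "hand": 0.7}}

```text
time: 30.08
ee_pos: [0.5461, 0.2639, 0.0912]
eef_rot: [-0.564, 0.427, -0.427, 0.564]
ft_force: [0.3, -0.8, 0.3]
width: 0.0543
```

Released; lift straight up.

{"name": "arm_command", "arguments": {"deltas": [0,-0.01,0,0,0,0,0,-0.03,0,0,0,0,0,-0.06,0,0,0,0,0,-0.1,0,0,0,0,0,-0.14,0,0,0,0,0,-0.17,0,0,0,0,0,-0.19,0,0,0,0,0,-0.19,0,0,0,0]}}

```text
time: 31.08
ee_pos: [0.5465, 0.2646, 0.2839]
eef_rot: [-0.562, 0.426, -0.428, 0.565]
ft_force: [0.4, -0.0, -0.1]
width: 0.0612
```

```bash
python3 - <<'E'
from h import *
s=st()
for n in ['side','scene','wrist']: p=r.camera(n);save(p,n+'9.png')
E
```

```text
t 31.075 p [0.5465 0.2646 0.2839] q [-0.5625  0.4261 -0.4275  0.565 ] f [ 0.38 -0.05 -0.14] w 0.0612
```

View pics/side9.png

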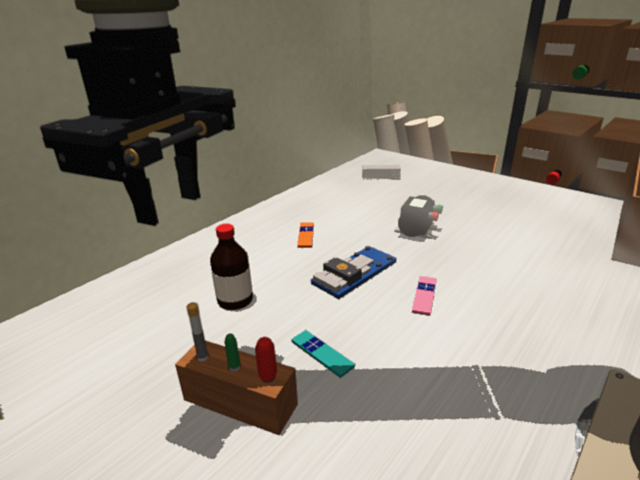

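View pics/wrist9.png

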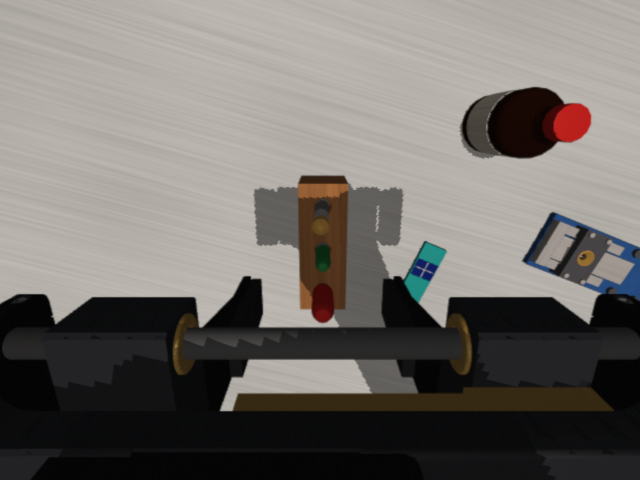

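View pics/scene9.png

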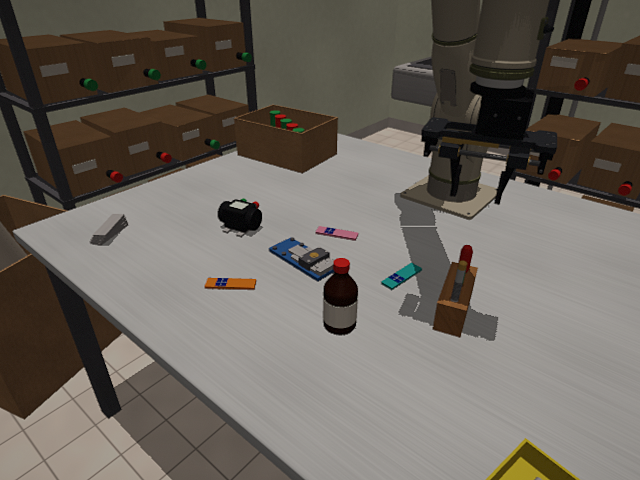

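```bash
python3 - <<'E'
from h import *
s=st(); print(np.abs(s['joint_vel']).max()); r.close_job()
E
```

```text
t 31.225 p [0.5457 0.2636 0.2805] q [ 0.564  -0.427   0.4268 -0.5634] f [-0.04 -0.13  0.12] w 0.0612
0.009686881159966647
the job is handed in; nothing more can be done
```

I slid the blank home, punched it once through the guide bush, put the punch back in its own socket, let go, and handed the job in at about 31 s.

- **Blank:** It went against the stop with shut fingers. The push rose from about 1.5 N to 8 N as the motion stopped. Afterwards the scribed cross showed through the bush, and the last wrist close-up before I put the punch back still showed the blank home.
- **Punch:** The net push rose to about 13 N, then fell to about 6 N over the next 1.8 mm of travel. I read that fall as the snap and eased off. By my estimate the pin had gone in about 7.5 mm of the 9.2 mm before it bottoms out.
- **Return:** The pin entered the block without catching. The last pictures show the punch standing upright in its socket, with the gripper clear and the bottle, pump, driver, scriber and coloured bars where they were.

**Checks that disagreed:** The force curve did not fully match the description.
- Early on it rose more slowly than the stated spring.
- A sideways force of about 2 N built up just before the snap.
- The force never read as low as the stated 3–4 N, probably because I stopped short of 8 mm. Force noise was about 0.7 N.

I did not look for a punch mark on the blank, so the snap rests on the force drop alone.

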